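# Jars onto the drip saucers of their lid colours

### The job

Put each of the three jars that stand out in the open among the saucers onto the drip saucer with the colour of its lid (red, black, green), upright and in the middle of the saucer, set down gently and not dropped. The blue saucer is a spare and ends up empty; leave the salt shaker, the kitchen timer, the garlic and the jars back in the corner where they stand.

Things in the scene. Friction and masses are not known exactly. Their poses are not given: they have to be found in the camera images.
- jam_center (a point): Loose, closed glass jar, shaped as a round cylinder, standing upright on the worktop: the jam jar with the red lid. 62 mm in diameter (56 to 62 mm across the body, lid 62 mm), 99 mm tall, about 0.35 kg. This point is its centre, 49.5 mm above its underside and as far below its top; the lid is the top 11 mm; z up along the jar, its yaw means nothing.
- honey_center (a point): Loose, closed glass jar, shaped as a round cylinder, standing upright on the worktop: the honey jar with the black lid. 61 mm in diameter (56 to 62 mm across the body, lid 61 mm), 86 mm tall, about 0.28 kg. This point is its centre, 43 mm above its underside and as far below its top; the lid is the top 11 mm; z up along the jar, its yaw means nothing.
- spice_center (a point): Loose, closed glass jar, shaped as a round cylinder, standing upright on the worktop: the slim spice jar with the green lid. 46 mm in diameter (44 mm across the body, lid 45 mm), 106 mm tall, about 0.11 kg. This point is its centre, 53 mm above its underside and as far below its top; the lid is the top 20 mm; z up, its yaw means nothing.
- saucer_red_mid (a point): Red drip saucer, fixed to the worktop: a round dish with a white rim and a floor of this colour, 106 mm across and 8 mm high over its rim, flat inside over 92 mm. This point is the middle of its flat inner floor, 3 mm above the worktop; z up, its yaw means nothing. For the jar with the red lid.
- saucer_black_mid (a point): Black drip saucer, fixed to the worktop: a round dish with a white rim and a floor of this colour, 106 mm across and 8 mm high over its rim, flat inside over 92 mm. This point is the middle of its flat inner floor, 3 mm above the worktop; z up, its yaw means nothing. For the jar with the black lid.
- saucer_green_mid (a point): Green drip saucer, fixed to the worktop: a round dish with a white rim and a floor of this colour, 106 mm across and 8 mm high over its rim, flat inside over 92 mm. This point is the middle of its flat inner floor, 3 mm above the worktop; z up, its yaw means nothing. For the jar with the green lid.
- saucer_blue_mid (a point): Blue drip saucer, fixed to the worktop: a round dish with a white rim and a floor of this colour, 106 mm across and 8 mm high over its rim, flat inside over 92 mm. This point is the middle of its flat inner floor, 3 mm above the worktop; z up, its yaw means nothing. Spare: it stays empty. All ten listed things swap places at each start, neighbours' centres at least 92 mm apart.
- salt_center (a point): Loose salt shaker of clear glass with a grey cap, round, 44 mm in diameter and 90 mm tall, standing upright. This point is its centre, 45 mm above its underside. Not to be moved.
- timer_center (a point): Loose cream-coloured round kitchen timer, 67 mm in diameter and 49 mm tall. This point is its centre, 24.5 mm above its underside. Not to be moved.
- bulb_center (a point): Loose bulb of garlic, pinkish white, about 60 mm across and 59 mm tall. This point is its centre, 29.5 mm above its underside. Not to be moved. (A wall cabinet hangs over the back of the worktop from x = 0.64 m on, its underside 0.41 m up, its two knobs reaching forward to x = 0.60 m at 0.46 to 0.51 m up near y = -0.12 m: keep the arm clear.)

How it is judged:
By the outcome, as a careful person would: the job done as asked, in the order asked, and still so for the second after the job is handed in, with the robot touching nothing.
It also fails if it takes over 93 s, if anything falls off the work surface, if the arm or the gripper's body presses on something with over 40 N, if the wrist force passes 120 N, or if a joint passes its speed limit or range.

### The arm

A 7-joint arm with a two-finger parallel gripper is mounted at the origin on a cart in front of the work surface, level with it; the furniture and walls round the work are solid. World frame = base frame: x ahead of the robot, y to its left, z up, the work surface at z = 0. Lengths are in m, angles in rad, forces in N, time in s.
With the tool pointing down it reaches from about 0.4 to 0.85 m from the base axis. Payload 10.4 kg.
Tool frame: the origin (TCP) lies midway between the tips of the shut fingers; the grasp point (between the pads) lies 19 mm behind it; z points along the fingers, y is the line along which they close (so a half turn about z gives the same grasp; the last joint's range is limited). The gripper opens to 87 mm and grips with 3 to 60 N. Pads are 19 mm wide; open, the fingers measure 117 mm over their backs; the gripper's body (75 mm by 190 mm) begins 51 mm behind the grasp point.
Start: joints at [1.174, 0.332, -0.065, 1.46, 0.022, 1.35, -0.088], TCP at [0.228, -0.582, 0.223] pointing down, gripper open.
Joint ranges: [-2.6, 2.6], [-0.5, 2.12], [-1.47, 1.34], [0.16, 2.42], [-1.27, 4.41], [0.06, 2.06], [-2.6, 2.6]. Speed limits (rad/s): [2.22, 2.22, 2.79, 2.79, 3.14, 3.14, 3.14].

### API

Orientations are given as a unit quaternion [x, y, z, w].
In Python, from bench import r gives the robot as it stands.
- The arm moves only by the tool arm_command, never from a script. Its argument "moves" is one flat list of numbers, 4 for each row, row after row: the shift along the tool's x, y, z in cm, then the turn about the tool's z in degrees. A call has 1 to 12 rows; each row shifts and turns the commanded pose from where the row before left it, along the tool's axes as they then stand; what a row does not reach is not made up. A row lasts 1/12 s, in which the tool goes at most 41.7 mm and 7.16 degrees, less where a joint would pass 70% of its speed; a pose out of reach is approached as far as the arm can. A call with a gripper value outside its range is refused whole. "fingers" is the opening in per cent of the stroke, from 0 (shut) to 100 (fully open), set as the call begins (left out, the last holds). The fingers move at their own pace and stop on an object; "squeeze" is the grip in N (left out, the last holds). Time passes only in rows, so rows that do not move let the fingers close. It gives the time, the measured TCP pose, the force, the opening and the grip force at its end, in the units of the state.
- r.read_state(): the state, without advancing time (a new reading comes with each control period).
- r.camera(name): name is "scene" or "top"; returns the picture (384x512x3 uint8, red, green, blue); there is no depth.
- r.camera_info(name): a dict with "fx", "fy", "cx", "cy" (pixels), "k1" (the pictures are not rectified: a ray, as slopes to the right and down, at radius r is drawn at 1 + k1 r^2 times it, then the intrinsics apply), "origin" and "attitude" of the camera in the world. Camera axes: x right, y up, looking along -z (the intrinsics and any distortion apply to the point x, -y, -z); pixel columns grow to the right and rows downward; lengths in m; the calibration is good to about 2 mm. A picture is of the moment at which its call begins. camera_info takes no time and is no camera call.
- r.close_job(): hands the job in; it is judged then, once.
The state is a dict: "time": time; "joint_positions": joint angles; "joint_vel": joint speeds; "joint_torque": joint torques, N m; "ee_pos": TCP position; "eef_rot": TCP orientation; "ft_force": force on the tool from outside, world axes, zero at the start; "torque": the same for the moment, N m; "width": finger opening in m; "grip_force": force on a finger pad.
Only numpy, scipy, OpenCV 4.12 (cv2) and the standard library are available. Lean on these libraries where they do the work, as an engineer would, in place of code of your own. Each camera call takes 0.05 s, during which the arm holds its last target. There are 200 camera calls.

## Working session

There is one attempt and no reset: what is moved stays moved. The work goes in short steps, Python scripts to look and compute and a tool call to move; the robot and the scene stay as the last step left them, time stands still between calls to the robot, and variables do not carry over. Pictures are saved under pics/ and viewed, at most 14 in all, crops included, and the job is handed in when it is done.

Besides the shell and the picture viewer there is one more tool, called after ">>>" as name(argument=value, ...), one argument or row to a line, values as JSON. arm_command: Moves the arm, as the interface text tells. Its arguments: {"type":"object","properties":{"moves":{"type":"array"},"fingers":{"type":"number"},"squeeze":{"type":"number"}},"required":["moves"]}

```bash
mkdir -p pics; python3 - <<'E'
from bench import r
import cv2
for n in("scene","top"):
    cv2.imwrite(f"pics/{n}0.png",r.camera(n)[:,:,::-1]); print(n,r.camera_info(n))
s=r.read_state(); print(s['time'],s['ee_pos'],s['eef_rot'],s['width'])
E
```

```text
scene {'fx': 440.4065715163366, 'fy': 440.4065715163366, 'cx': 247.73386181784937, 'cy': 202.59654025272232, 'k1': 0.02279751642999364, 'origin': array([0.06328367, 0.66339772, 1.12193102]), 'attitude': array([-0.08892529,  0.29742356,  0.91813678, -0.24628513])}
top {'fx': 412.12556280361696, 'fy': 412.12556280361696, 'cx': 259.77710875115855, 'cy': 194.45927980134468, 'k1': -0.09948346164419374, 'origin': array([ 0.32710695, -0.01480226,  1.12219277]), 'attitude': array([ 0.04740608, -0.02840775, -0.70444353,  0.7076051 ])}
0.1 [ 0.22811101 -0.58151709  0.22184156] [ 9.82579293e-01  1.85842806e-01 -1.39449258e-04 -6.04577540e-04] 0.08662840918530387
```

View pics/top0.png

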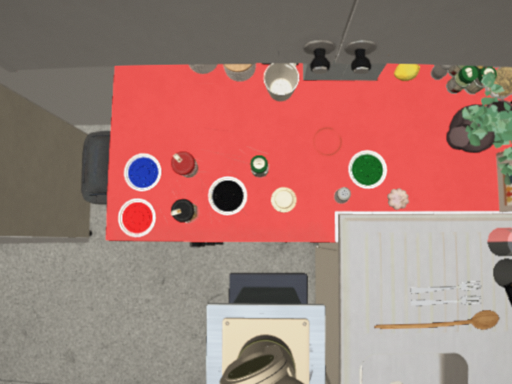

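View pics/scene0.png

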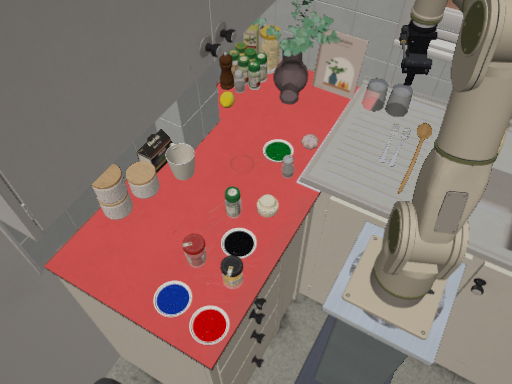

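The top view shows the blue saucer at (142,172), red at (137,217), black at (228,195) and green at (367,169). The jam jar is at (183,163), honey at (182,211) and spice at (259,165). I'll zoom in and measure.

```bash
cat > h.py <<'E'
import numpy as np, cv2
from scipy.spatial.transform import Rotation as R
from bench import r
def ray(n,px):
    c=r.camera_info(n); K=np.array([[c['fx'],0,c['cx']],[0,c['fy'],c['cy']],[0,0,1]])
    u=cv2.undistortPoints(np.array([[px]],float),K,np.array([c['k1'],0,0,0]))[0,0]
    return c['origin'],R.from_quat(c['attitude']).apply([u[0],-u[1],-1])
def pt(n,px,z):
    o,d=ray(n,px); return o+d*(z-o[2])/d[2]
def pix(n,p):
    c=r.camera_info(n); v=R.from_quat(c['attitude']).inv().apply(np.array(p)-c['origin'])
    a,b=v[0]/-v[2],-v[1]/-v[2]; k=1+c['k1']*(a*a+b*b)
    return np.array([c['fx']*a*k+c['cx'],c['fy']*b*k+c['cy']])
E
python3 - <<'E'
from h import *
t=cv2.imread('pics/top0.png'); s=cv2.imread('pics/scene0.png')
a=cv2.resize(t[140:240,110:310],None,fx=4,fy=4,interpolation=2)
cv2.imwrite('pics/zt.png',a)
cv2.imwrite('pics/zs.png',cv2.resize(s[175:350,140:300],None,fx=3.4,fy=3.4,interpolation=2))
hsv=cv2.cvtColor(t,cv2.COLOR_BGR2HSV)
w=((hsv[...,1]<60)&(hsv[...,2]>130)).astype(np.uint8)
for n,p in dict(blue=(142,172),red=(137,217),black=(228,195),green=(367,169)).items():
    m=np.zeros_like(w);x,y=p; m[y-23:y+24,x-23:x+24]=w[y-23:y+24,x-23:x+24]
    k,l,st,_=cv2.connectedComponentsWithStats(m); i=1+np.argmax(st[1:,4])
    e=cv2.fitEllipse(cv2.convexHull(cv2.findNonZero((l==i).astype(np.uint8))))
    print(n,np.round(e[0],1),np.round(e[1],1),pt('top',e[0],.008).round(4))
for n,p,z in [('jam',(184,164),.099),('honey',(183,211),.086),('spice',(260,164),.106),('timer',(283,199),.049),('salt',(343,195),.09),('garlic',(398,198),.03)]: print(n,pt('top',p,z).round(3))
E
```

```text
blue [142.2 171.7] [36.  37.7] [0.5096 0.3432 0.008 ]
red [136.4 217.3] [37.  38.4] [0.3828 0.3547 0.008 ]
black [227.3 195.3] [38.1 38.6] [0.4445 0.1042 0.008 ]
green [367.2 169. ] [37.4 38.3] [ 0.5181 -0.2784  0.008 ]
jam [0.515 0.206 0.099]
honey [0.396 0.208 0.086]
spice [0.513 0.013 0.106]
timer [ 0.431 -0.046  0.049]
salt [ 0.437 -0.196  0.09 ]
garlic [ 0.436 -0.354  0.03 ]
```

View pics/zt.png

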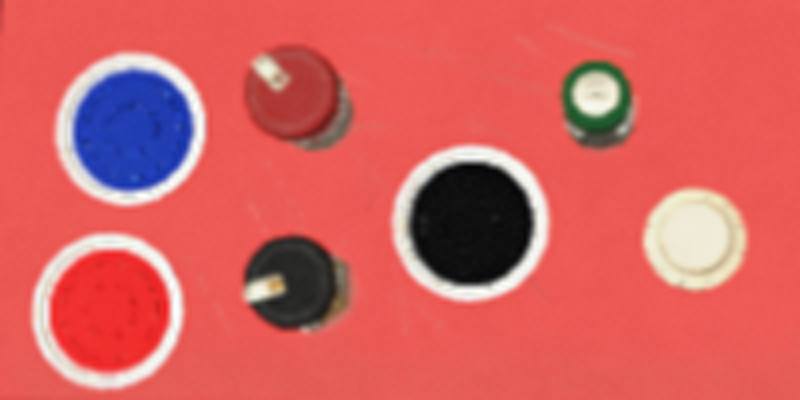

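View pics/zs.png

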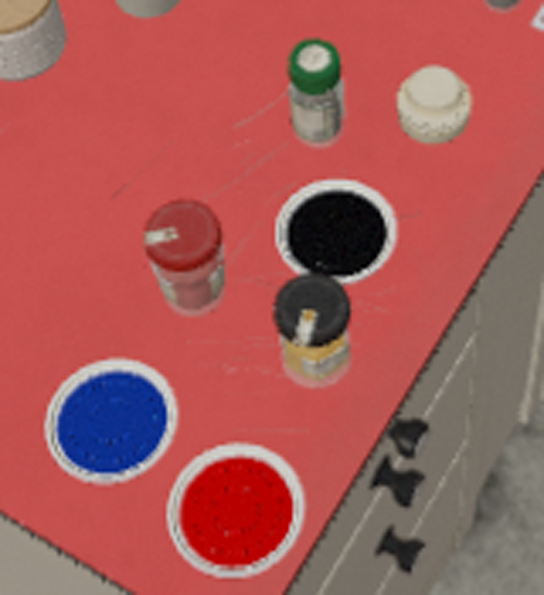

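The zoomed top view puts the lid centres at about (182.9,162.6) for jam, (182.6,210.1) for honey and (259,163.9) for spice. I'll turn the tool so the fingers close along world x, which makes tool x = world y, tool y = world x and tool z = down.

>>> arm_command(
  moves=[0,0,0,-6.86,0,0,0,-6.86,0,0,0,-6.86,0,0,0,-6.86,0,0,0,-6.86,0,0,0,-6.86,0,0,0,-6.86,0,0,0,-6.86,0,0,0,-6.86,0,0,0,-6.86],
  fingers=100,
  squeeze=20,
)

```text
time: 0.93
ee_pos: [0.2281, -0.5816, 0.2221]
eef_rot: [0.705, 0.709, 0.0, -0.0]
ft_force: [0.1, 0.2, -0.1]
width: 0.087
grip_force: 0.0
```

```bash
python3 - <<'E'
from h import *
for n,p,z in [('jam',(182.9,162.6),.099),('honey',(182.6,210.1),.086),('spice',(259,163.9),.106)]: print(n,pt('top',p,z).round(4))
# second view: lid-top centres in scene crop (3.4x)
for n,p,z in [('jam',(184,228),.099),('honey',(312,303),.086),('spice',(315,58),.106)]:
    print(n,pt('scene',(140+p[0]/3.4,175+p[1]/3.4),z).round(4))
E
```

```text
jam [0.5181 0.2091 0.099 ]
honey [0.3981 0.2094 0.086 ]
spice [0.5134 0.0153 0.106 ]
jam [0.5151 0.2127 0.099 ]
honey [0.3957 0.2135 0.086 ]
spice [0.5105 0.0201 0.106 ]
```

>>> arm_command(
  moves=[3.3,1.2,0,0,3.3,1.2,0,0,3.3,1.2,0,0,3.3,1.2,0,0,3.3,1.2,0,0,3.3,1.2,0,0,3.3,1.2,0,0,3.3,1.2,0,0,3.3,1.2,0,0,3.3,1.2,0,0,3.3,1.2,0,0,3.3,1.2,0,0],
)

```text
time: 1.93
ee_pos: [0.3721, -0.1841, 0.2224]
eef_rot: [0.707, 0.707, -0.0, 0.0]
ft_force: [0.4, 0.2, -0.0]
width: 0.087
grip_force: 0.0
```

>>> arm_command(
  moves=[3.3,1.2,0,0,3.3,1.2,0,0,3.3,1.2,0,0,3.3,1.2,0,0,3.3,1.2,0,0,3.3,1.2,0,0,3.3,1.2,0,0,3.3,1.2,0,0,3.3,1.2,0,0,3.3,1.2,0,0,3.3,1.2,0,0,3.3,1.2,0,0],
)

```text
time: 2.93
ee_pos: [0.5164, 0.2115, 0.222]
eef_rot: [0.707, 0.707, -0.0, -0.0]
ft_force: [0.1, -0.4, 0.8]
width: 0.0871
grip_force: 0.0
```

>>> arm_command(
  moves=[-0.1,0,2.5,0,0,0,2.5,0,0,0,2,0,0,0,1.5,0,0,0,1,0,0,0,1,0,0,0,1,0,0,0,1,0,0,0,1.2,0,0,0,1.2,0,0,0,1.2,0,0,0,1,0],
)

```text
time: 3.93
ee_pos: [0.5158, 0.209, 0.0501]
eef_rot: [0.707, 0.707, -0.0, -0.0]
ft_force: [0.3, 0.2, -0.4]
width: 0.0869
grip_force: 0.0
```

>>> arm_command(
  moves=[0,0,0,0,0,0,0,0,0,0,0,0,0,0,0,0,0,0,0,0,0,0,0,0,0,0,0,0,0,0,0,0],
  fingers=50,
  squeeze=20,
)

```text
time: 4.6
ee_pos: [0.5168, 0.2094, 0.0522]
eef_rot: [0.707, 0.707, 0.001, 0.0]
ft_force: [2.3, -0.7, 5.1]
width: 0.0617
grip_force: 20.1
```

>>> arm_command(
  moves=[0,0,-0.5,0,0,0,-1,0,0,0,-2,0,0,0,-2,0,0,0,-2,0,0,0,-1.5,0,0,0,-1,0,0,0,0,0],
  squeeze=25,
)

```text
time: 5.27
ee_pos: [0.5165, 0.2097, 0.1536]
eef_rot: [0.707, 0.707, 0.001, 0.001]
ft_force: [0.3, 0.6, -3.5]
width: 0.0613
grip_force: 25.2
```

>>> arm_command(
  moves=[0.7,-0.6,0,0,1.5,-1.4,0,0,2,-1.8,0,0,2,-1.8,0,0,2,-1.8,0,0,2,-1.8,0,0,2,-1.8,0,0,1.5,-1.4,0,0,0.8,-1,0,0,0,0,0,0,0,0,0,0],
)

```text
time: 6.18
ee_pos: [0.3813, 0.3539, 0.1508]
eef_rot: [0.707, 0.708, -0.001, 0.0]
ft_force: [0.2, -0.6, -4.3]
width: 0.0613
grip_force: 25.2
```

```bash
python3 - <<'E'
from h import *
t=r.camera("top")[:,:,::-1]; s=r.camera("scene")[:,:,::-1]
cv2.imwrite('pics/a.png',np.hstack([cv2.resize(t[140:260,100:300],(400,400*120//200),interpolation=2),cv2.resize(s[200:320,130:330],(400,240),interpolation=2)]))
cv2.imwrite('pics/a.png',cv2.resize(s[230:380,130:330],(800,600),interpolation=2))
S=r.read_state(); print(S['ee_pos'],S['ft_force'],S['width'],S['grip_force'])
E
```

```text
[0.38264298 0.353055   0.15095075] [ 0.43401695 -0.23250429 -3.49551863] 0.0613045865009313 25.187162132933736
```

View pics/a.png

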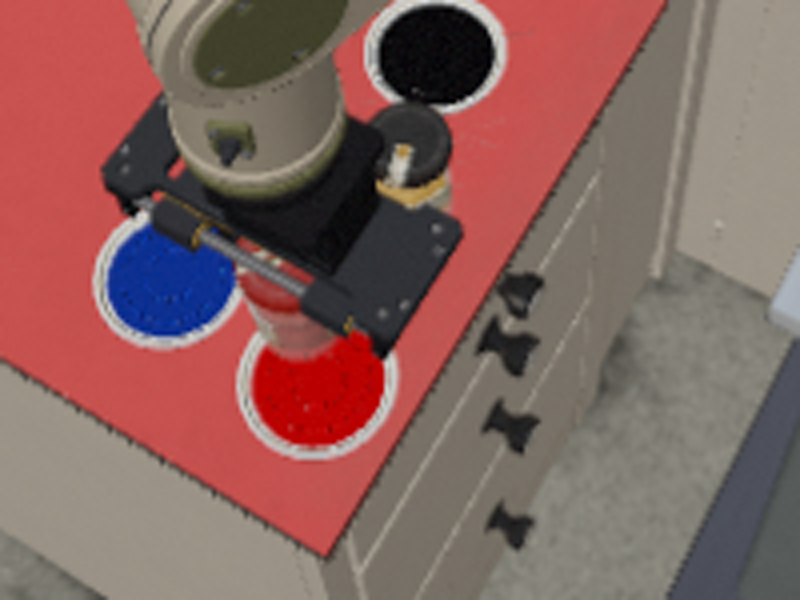

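The jam jar hangs upright over the red saucer, at about (290,330) in the crop. Next I lower it.

>>> arm_command(
  moves=[0.1,0,1,0,0,0,1.5,0,0,0,1.5,0,0,0,1.5,0,0,0,1.2,0,0,0,1,0,0,0,0.7,0,0,0,0.5,0,0,0,0.3,0,0,0,0.2,0,0,0,0,0,0,0,0,0],
)

```text
time: 7.28
ee_pos: [0.3822, 0.3554, 0.0579]
eef_rot: [0.707, 0.707, 0.0, 0.0]
ft_force: [-0.4, 0.4, -3.4]
width: 0.0613
grip_force: 25.2
```

>>> arm_command(
  moves=[0,0,0.1,0,0,0,0.1,0,0,0,0,0,0,0,0,0],
)

```text
time: 7.62
ee_pos: [0.382, 0.3552, 0.0556]
eef_rot: [0.707, 0.707, 0.0, 0.0]
ft_force: [-0.2, -0.9, -3.5]
width: 0.0615
grip_force: 25.2
```

>>> arm_command(
  moves=[0,0,0.1,0,0,0,0.05,0,0,0,0,0,0,0,0,0],
)

```text
time: 7.95
ee_pos: [0.3823, 0.3561, 0.0551]
eef_rot: [0.707, 0.707, 0.001, -0.0]
ft_force: [-1.6, -0.8, 8.0]
width: 0.0612
grip_force: 25.2
```

>>> arm_command(
  moves=[0,0,0,0,0,0,0,0,0,0,0,0,0,0,0,0,0,0,0,0,0,0,0,0],
  fingers=100,
)

```text
time: 8.45
ee_pos: [0.382, 0.3552, 0.054]
eef_rot: [0.707, 0.707, -0.0, 0.0]
ft_force: [-0.0, -0.3, -0.1]
width: 0.0858
grip_force: 0.0
```

>>> arm_command(
  moves=[0,0,-0.5,0,0,0,-1,0,0,0,-2,0,0,0,-3,0,0,0,-3,0,0,0,-2,0,0,0,-1.5,0,0,0,0,0],
)

```text
time: 9.12
ee_pos: [0.3828, 0.3567, 0.188]
eef_rot: [0.707, 0.707, 0.003, 0.001]
ft_force: [0.3, 0.3, 0.8]
width: 0.0872
grip_force: 0.0
```

>>> arm_command(
  moves=[-1,0.1,0,0,-2,0.2,0,0,-2.5,0.2,0,0,-2.5,0.3,0,0,-2.5,0.3,0,0,-2,0.2,0,0,-1.3,0.2,0,0,-0.7,0,0,0,0,0,0,0,0,0,0,0],
)

```text
time: 9.95
ee_pos: [0.3969, 0.2101, 0.184]
eef_rot: [0.707, 0.707, -0.0, 0.0]
ft_force: [0.4, 0.0, 0.5]
width: 0.0872
grip_force: 0.0
```

```bash
python3 - <<'E'
from h import *
t=r.camera("top")[:,:,::-1]; s=r.camera("scene")[:,:,::-1]
cv2.imwrite('pics/b.png',np.vstack([cv2.resize(t[170:245,100:300],(800,300),interpolation=2),cv2.resize(s[260:360,130:330],(800,300),interpolation=2)]))
print(r.read_state()['ee_pos'],[pix(n,(.3825,.355,z)) for n,z in (('top',.102),('scene',.102))])
E
```

```text
[0.3967553  0.21098    0.18405683] [array([124.37628069, 215.46230944]), array([205.74885476, 308.16297248])]
```

View pics/b.png

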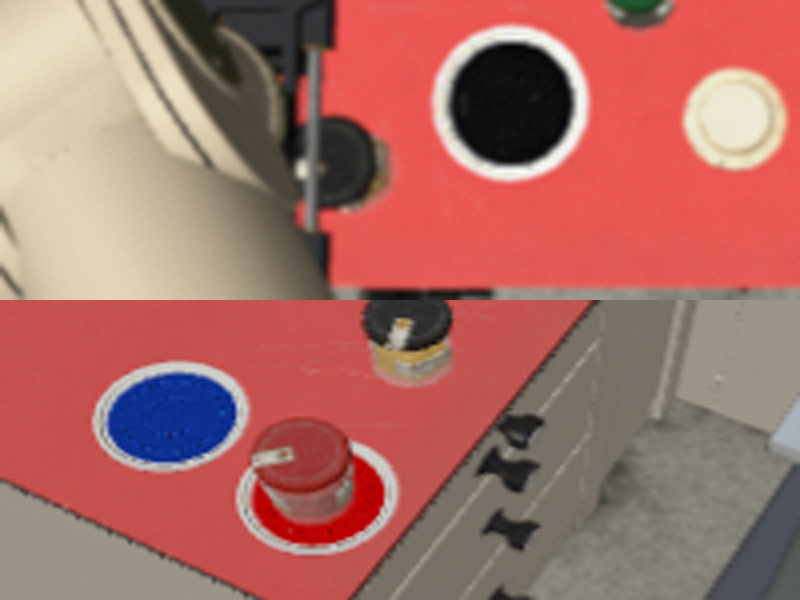

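The jam jar stands on the red saucer and looks centred, with its lid at crop (303,450), close to the predicted spot. On to the honey jar.

>>> arm_command(
  moves=[0,0,1.5,0,0,0,2,0,0,0,1.5,0,0,0,1.2,0,0,0,1,0,0,0,1,0,0,0,1,0,0,0,1,0,0,0,1.2,0,0,0,1.2,0,0,0,1,0,0,0,0.6,0],
)

```text
time: 11.05
ee_pos: [0.3966, 0.2101, 0.0408]
eef_rot: [0.707, 0.707, -0.0, -0.0]
ft_force: [-0.8, 0.7, 0.2]
width: 0.0869
grip_force: 0.0
```

>>> arm_command(
  moves=[0,0,0,0,0,0,0,0,0,0,0,0,0,0,0,0,0,0,0,0,0,0,0,0,0,0,0,0,0,0,0,0],
  fingers=50,
  squeeze=25,
)

```text
time: 11.72
ee_pos: [0.3976, 0.2103, 0.0425]
eef_rot: [0.707, 0.707, 0.0, 0.0]
ft_force: [0.8, -0.2, 5.4]
width: 0.0604
grip_force: 25.0
```

>>> arm_command(
  moves=[0,0,-0.5,0,0,0,-1,0,0,0,-2,0,0,0,-2,0,0,0,-2,0,0,0,-1.5,0,0,0,-1,0,0,0,0,0],
)

```text
time: 12.38
ee_pos: [0.3978, 0.2106, 0.144]
eef_rot: [0.707, 0.707, 0.001, 0.001]
ft_force: [0.7, 0.3, -2.6]
width: 0.0605
grip_force: 25.0
```

>>> arm_command(
  moves=[-0.6,0.3,0,0,-1.5,0.7,0,0,-2,0.9,0,0,-2,0.9,0,0,-2,0.9,0,0,-1.5,0.6,0,0,-0.8,0.3,0,0,-0.3,0.1,0,0,0,0,0,0,0,0,0,0],
)

```text
time: 13.22
ee_pos: [0.4435, 0.104, 0.1417]
eef_rot: [0.707, 0.708, -0.0, -0.0]
ft_force: [-0.5, -0.0, -2.7]
width: 0.0604
grip_force: 25.0
```

>>> arm_command(
  moves=[0,0,1,0,0,0,1.5,0,0,0,1.5,0,0,0,1.5,0,0,0,1.2,0,0,0,1,0,0,0,0.7,0,0,0,0.5,0,0,0,0.3,0,0,0,0.2,0,0,0,0,0,0,0,0,0],
)

```text
time: 14.22
ee_pos: [0.4444, 0.1032, 0.0484]
eef_rot: [0.707, 0.707, 0.0, 0.0]
ft_force: [0.8, 0.2, -2.1]
width: 0.0607
grip_force: 25.0
```

>>> arm_command(
  moves=[0,0,0.1,0,0,0,0.1,0,0,0,0,0,0,0,0,0],
)

```text
time: 14.55
ee_pos: [0.4441, 0.1032, 0.0461]
eef_rot: [0.707, 0.707, 0.0, 0.0]
ft_force: [-0.1, 0.5, -2.7]
width: 0.0608
grip_force: 25.0
```

>>> arm_command(
  moves=[0,0,0.1,0,0,0,0.05,0,0,0,0,0,0,0,0,0],
)

```text
time: 14.88
ee_pos: [0.4443, 0.1032, 0.0454]
eef_rot: [0.707, 0.707, -0.0, 0.0]
ft_force: [-4.8, -1.5, 14.6]
width: 0.0604
grip_force: 25.0
```

>>> arm_command(
  moves=[0,0,0,0,0,0,0,0,0,0,0,0,0,0,0,0,0,0,0,0,0,0,0,0],
  fingers=100,
)

```text
time: 15.38
ee_pos: [0.444, 0.1032, 0.0445]
eef_rot: [0.707, 0.707, -0.0, 0.0]
ft_force: [0.3, -0.5, 0.3]
width: 0.0854
grip_force: 0.0
```

>>> arm_command(
  moves=[0,0,-0.5,0,0,0,-1,0,0,0,-2,0,0,0,-3,0,0,0,-3,0,0,0,-2.5,0,0,0,-1.5,0,0,0,-1,0,0,0,0,0],
)

```text
time: 16.13
ee_pos: [0.445, 0.1035, 0.1918]
eef_rot: [0.707, 0.707, 0.001, 0.001]
ft_force: [0.2, -0.3, 0.8]
width: 0.0872
grip_force: 0.0
```

>>> arm_command(
  moves=[-0.8,0.6,0,0,-1.6,1.3,0,0,-2,1.6,0,0,-2,1.6,0,0,-1.4,1.1,0,0,-0.8,0.6,0,0,0,0,0,0,0,0,0,0],
)

```text
time: 16.8
ee_pos: [0.5114, 0.0177, 0.1886]
eef_rot: [0.707, 0.707, -0.0, -0.001]
ft_force: [-0.6, 0.1, 0.6]
width: 0.0872
grip_force: 0.0
```

```bash
python3 - <<'E'
from h import *
t=r.camera("top")[:,:,::-1]; s=r.camera("scene")[:,:,::-1]
cv2.imwrite('pics/c.png',np.vstack([cv2.resize(t[140:245,100:310],(600,300),interpolation=2),cv2.resize(s[160:300,120:320],(420,294),interpolation=2)[:, :].copy() if 0 else cv2.resize(s[165:270,150:360],(600,300),interpolation=2)]))
print(r.read_state()['ee_pos'],[pix(n,(.4445,.104,z)) for n,z in (('top',.089),('scene',.089))])
E
```

```text
[0.51134936 0.01851629 0.18923458] [array([223.9948685 , 191.92828028]), array([237.3663875 , 225.66445713])]
```

View pics/c.png

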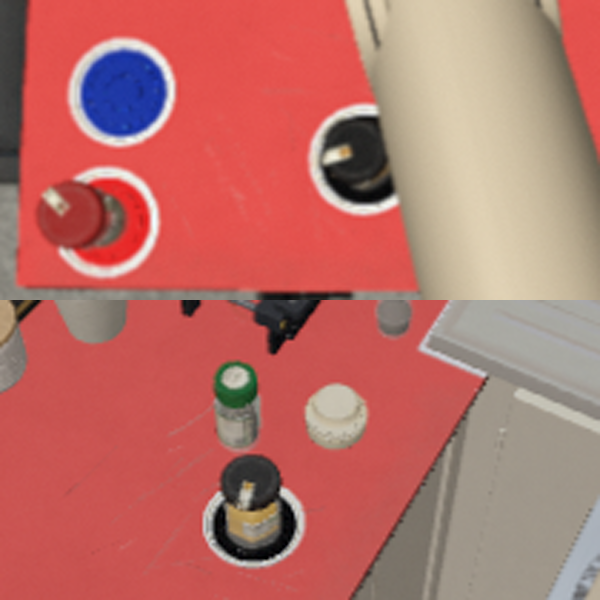

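Honey sits on the black saucer, and jam's lid is within 1 px of its predicted position. Next is the spice jar.

>>> arm_command(
  moves=[-0.1,0.1,1.5,0,0,0,1.5,0,0,0,1.2,0,0,0,1,0,0,0,1,0,0,0,1,0,0,0,1,0,0,0,1.2,0,0,0,1.2,0,0,0,1.2,0,0,0,1,0,0,0,0.8,0],
)

```text
time: 17.9
ee_pos: [0.5127, 0.0162, 0.0521]
eef_rot: [0.707, 0.707, -0.0, -0.0]
ft_force: [0.6, 0.1, -0.6]
width: 0.0869
grip_force: 0.0
```

>>> arm_command(
  moves=[0,0,0,0,0,0,0,0,0,0,0,0,0,0,0,0,0,0,0,0,0,0,0,0,0,0,0,0,0,0,0,0,0,0,0,0,0,0,0,0],
  fingers=35,
  squeeze=15,
)

```text
time: 18.73
ee_pos: [0.5134, 0.0162, 0.0538]
eef_rot: [0.707, 0.707, 0.0, 0.0]
ft_force: [1.6, 0.4, 2.7]
width: 0.0449
grip_force: 15.0
```

>>> arm_command(
  moves=[0,0,-0.5,0,0,0,-1,0,0,0,-2,0,0,0,-2.5,0,0,0,-2.5,0,0,0,-2,0,0,0,-1,0,0,0,-0.5,0,0,0,0,0],
)

```text
time: 19.48
ee_pos: [0.5133, 0.0161, 0.1742]
eef_rot: [0.707, 0.707, 0.0, 0.001]
ft_force: [0.3, 0.1, -1.1]
width: 0.0444
grip_force: 15.0
```

>>> arm_command(
  moves=[-1,0,0,0,-2,0.1,0,0,-3,0,0,0,-3.5,0.1,0,0,-3.5,0,0,0,-3.5,0.1,0,0,-3.5,0,0,0,-3.5,0.1,0,0,-3,0,0,0,-2,0.1,0,0,-1,0,0,0,0,0,0,0],
)

```text
time: 20.48
ee_pos: [0.5167, -0.2814, 0.1718]
eef_rot: [0.708, 0.706, -0.0, -0.001]
ft_force: [0.5, -0.1, -1.5]
width: 0.0447
grip_force: 15.0
```

>>> arm_command(
  moves=[0,0,1,0,0,0,1.5,0,0,0,2,0,0,0,2,0,0,0,1.8,0,0,0,1.2,0,0,0,0.8,0,0,0,0.6,0,0,0,0.3,0,0,0,0.2,0,0,0,0,0,0,0,0,0],
)

```text
time: 21.48
ee_pos: [0.5185, -0.2789, 0.0602]
eef_rot: [0.707, 0.707, 0.0, 0.0]
ft_force: [0.4, -0.3, -1.5]
width: 0.0448
grip_force: 15.0
```

>>> arm_command(
  moves=[0,0,0.1,0,0,0,0.1,0,0,0,0,0,0,0,0,0],
)

```text
time: 21.82
ee_pos: [0.5182, -0.2788, 0.0576]
eef_rot: [0.707, 0.707, -0.0, 0.0]
ft_force: [0.1, 0.3, -1.4]
width: 0.045
grip_force: 15.0
```

>>> arm_command(
  moves=[0,0,0.1,0,0,0,0.05,0,0,0,0,0,0,0,0,0],
)

```text
time: 22.15
ee_pos: [0.5185, -0.2789, 0.0566]
eef_rot: [0.707, 0.707, 0.0, 0.0]
ft_force: [-0.8, 0.6, 5.6]
width: 0.0448
grip_force: 15.0
```

Contact. I'll release, rise and back away for a look.

>>> arm_command(
  moves=[0,0,0,0,0,0,0,0,0,0,0,0,0,0,0,0,0,0,0,0,0,0,0,0,0,0,0,0],
  fingers=100,
)

```text
time: 22.73
ee_pos: [0.5181, -0.2788, 0.056]
eef_rot: [0.707, 0.707, -0.0, 0.0]
ft_force: [0.3, -1.0, -0.5]
width: 0.0828
grip_force: 0.0
```

>>> arm_command(
  moves=[0,0,-0.5,0,0,0,-1,0,0,0,-2,0,0,0,-3,0,0,0,-3,0,0,0,-3,0,0,0,-2,0,0,0,-1,0,0,0,0,0],
)

```text
time: 23.48
ee_pos: [0.5193, -0.2791, 0.214]
eef_rot: [0.707, 0.707, 0.0, 0.002]
ft_force: [-0.2, -0.6, -0.2]
width: 0.087
grip_force: 0.0
```

>>> arm_command(
  moves=[-1.5,-1.2,0,0,-2.5,-2,0,0,-2.5,-2,0,0,-2.5,-2,0,0,-2.5,-2,0,0,-2.5,-2,0,0,-2.5,-2,0,0,-2.5,-2,0,0,-2.5,-2,0,0,-2.5,-2,0,0,-1,-1,0,0,0,0,0,0],
)

```text
time: 24.48
ee_pos: [0.3119, -0.5314, 0.2089]
eef_rot: [0.709, 0.705, -0.0, -0.001]
ft_force: [0.8, -0.3, 0.3]
width: 0.0873
grip_force: 0.0
```

```bash
python3 - <<'E'
from h import *
t=r.camera("top")[:,:,::-1]; s=r.camera("scene")[:,:,::-1]
cv2.imwrite('pics/d.png',np.vstack([cv2.resize(t[130:250,100:420],(800,300),interpolation=2),cv2.resize(s[120:350,150:350],(261,300),interpolation=2) if 0 else np.hstack([cv2.resize(s[120:220,220:353],(400,300),interpolation=2),cv2.resize(s[220:350,150:323],(400,300),interpolation=2)])]))
print(r.read_state()['ee_pos'],pix('top',(.518,-.2785,.109)),pix('top',(.4445,.104,.089)))
E
```

```text
[ 0.31622622 -0.52809087  0.20980102] [376.55846532 162.23920382] [223.9948685  191.92828028]
```

View pics/d.png

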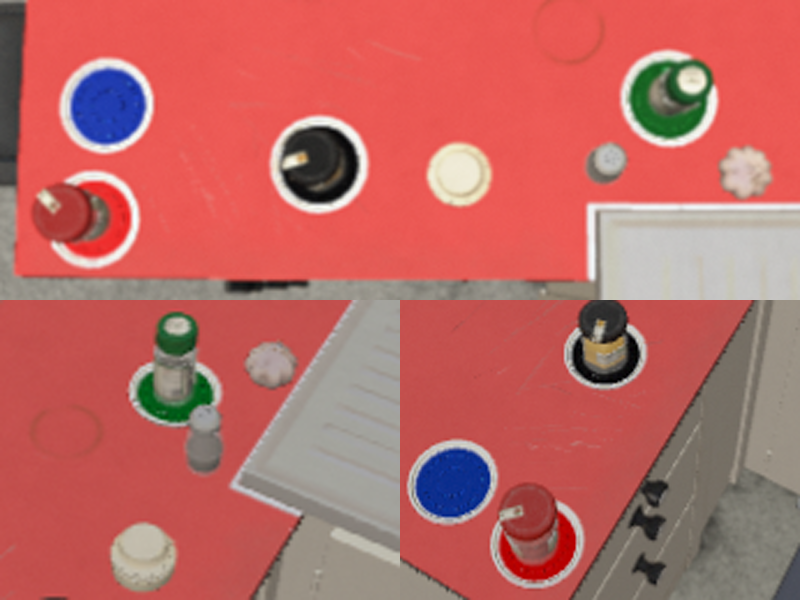

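All three jars stand upright on their matching saucers. The spice lid is at top px (376.6,162.4), against a prediction of (376.6,162.2). Nothing else looks moved, so I'll hand in.

```bash
python3 -c "
from bench import r
print(r.close_job())"
```

```text
the job is handed in; nothing more can be done
None
```

The red, black and green jars each stand upright near the middle of their own saucers, the blue saucer is empty, nothing else looks moved, and the job is handed in (about 25 s used; no verdict was returned).

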